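# Torque a connecting-rod bolt to the click

### The job

Tighten the rod bolt that carries the click-type torque wrench: swing its handle clockwise (seen from above) until the wrench breaks over with a click, then stop at once so that the bolt is not over-tightened, ease off and let go. Leave the slim plain bar on the other rod as it is.

Things in the scene. Friction and masses are not known exactly. Their poses are not given: they have to be found in the camera images.
- wrench_grip (a point): Middle of the click torque wrench's grip: a thick ribbed black and dark-steel handle, 28 mm across and 100 mm long, level, its axis 135 mm above the bench; it is the thicker of the two wrenches on the bench, with a steel tube (22 mm) and a forked joint at its head. The wrench is already seated on a bolt of a connecting rod's big end held in a low clamp stand and cannot come off. x points along the handle away from the bolt, z up. Bench below the grip is clear.
- bolt_axis (a point): Point on the upright turning axis of that bolt, at the handle's height (135 mm above the bench). x points along the wrench head towards the handle, z up. The grip's middle lies 190 mm out along x while the wrench is straight.
- bolt (a joint): Turn of that bolt and the wrench head, rad, growing clockwise seen from above (tightening). Starts snug somewhere from 0 to 0.35. Resistance climbs evenly with the turn, from 1.3 N m at 0, and it reaches the wrench's set torque, 2.0 N m (about 10.5 N at the grip), at about 0.75. It stays where it is left.
- click (a joint): Break-over of the handle against the wrench head, rad: 0 while straight, growing clockwise about the bolt axis (the tube then stands askew between the head's dark fork cheeks, 62 mm long). At 2.0 N m it gives way, the resistance falling to a quarter up to a hard stop at 0.17, while the bolt stands still; pushed further it turns the bolt on. It springs back straight when the push is eased.
- bar_grip (a point): Point near the free end of the other tool: a slim plain steel bar, 13 mm thick, without a grip, seated on the bolt of a second, like rod stand at the same height; 190 mm out from that bolt. Leave it alone.

How it is judged:
By the outcome, as a careful person would: the job done as asked, in the order asked, and still so for the second after the job is handed in, with the robot touching nothing.
It also fails if it takes over 42 s, if anything falls off the work surface, if the arm or the gripper's body presses on something with over 40 N, if the wrist force passes 120 N, or if a joint passes its speed limit or range.

### The arm

A 6-joint arm with a two-finger parallel gripper is mounted at the origin on the work surface. World frame = base frame: x ahead of the robot, y to its left, z up, the work surface at z = 0. Lengths are in m, angles in rad, forces in N, time in s.
With the tool pointing down it reaches from about 0.375 to 0.975 m from the base axis. Payload 3.8 kg.
Tool frame: the origin (TCP) lies at the very end of the fingers, on their centre line; the grasp point (between the pads) lies 19 mm behind it (bot.grip_point_offset is the distance from the TCP to the grasp point, in m); z points along the fingers, x is the direction in which the jaws open and shut, and the axes are right-handed (so a half turn about z gives the same grasp; the last joint's range is limited). The gripper opens to 85 mm and grips with 20 to 120 N. Pads are 22 mm wide; open, the fingers measure 114 mm over their backs; the gripper's body (76 mm by 85 mm) begins 54 mm behind the grasp point. The pads swing forward as they close: fully open they stand 13 mm farther back than shut.
Start: joints at [-1.342, 0.264, 1.604, -0, 1.274, -0.037], TCP at [0.177, -0.651, 0.231] pointing down, gripper open.
Joint ranges: [-2.63, 2.63], [-0.94, 2.18], [0.31, 2.57], [-1.31, 4.45], [0, 2.66], [-2.55, 2.55]. Speed limits (rad/s): [2.57, 2.57, 3.14, 3.14, 3.14, 3.14].

### API

Orientations are given as a rotation vector (axis times angle).
In Python, from workcell import bot, read_camera gives the robot as it stands.
- The arm moves only by the tool arm_command, never from a script. Its argument "rows" is a list of rows, each an object with "delta_rot": the turn, a rotation vector about the tool's x, y, z in rad, a list of three; "xyz": the shift along the tool's x, y, z in m, a list of three; "gripper": the finger opening in m, from 0 to 0.0854. A call has 1 to 12 rows; each row shifts and turns the commanded pose from where the row before left it, along the tool's axes as they then stand; what a row does not reach is not made up. A row lasts 1/10 s, in which the tool goes at most 50 mm and 8.59 degrees, less where a joint would pass 70% of its speed; a pose out of reach is approached as far as the arm can. A call is refused whole if a number of a shift passes 0.05 or a number of a turn 0.15, either way. A call with a gripper value outside its range is refused whole. The fingers move at their own pace and stop on an object; "force" is the grip in N (left out, the last holds). Time passes only in rows, so rows that do not move let the fingers close. It gives the time, the measured TCP pose, the force and the opening at its end, in the units of the state.
- bot.read_state(): the state, without advancing time (a new reading comes with each control period).
- read_camera(name): name is "scene" or "top"; returns a dict with "pixels" (480x640x3 uint8, red, green, blue), "range_z" (480x640 float32, m along the optical axis (not along the pixel's ray), 0 where there is no reading), "intrinsics" (3x3 intrinsics, pixels), "camera_from_world" (4x4, takes a point from world to camera coordinates). Camera axes: x right, y up, looking along -z (the intrinsics and any distortion apply to the point x, -y, -z); pixel columns grow to the right and rows downward; lengths in m; the calibration is good to about 2 mm. A picture is of the moment at which its call begins.
- bot.finish_job(): hands the job in, once; it reports no verdict.
The state is a dict: "time": time; "q": joint angles; "joint_vel": joint speeds; "joint_torque": joint torques, N m; "tool_pos": TCP position; "tcp_rot": TCP orientation; "wrist_force": force on the tool from outside, world axes, zero at the start; "torque": the same for the moment, N m; "width": opening from 0.0 (shut) to 1.0 (fully open).
Only numpy, scipy, OpenCV 4.12 (cv2) and the standard library are available. Lean on these libraries where they do the work, as an engineer would, in place of code of your own. Each camera call takes 0.05 s, during which the arm holds its last target.

## Working session

There is one attempt and no reset: what is moved stays moved. The work goes in short steps, Python scripts to look and compute and a tool call to move; the robot and the scene stay as the last step left them, time stands still between calls to the robot, and variables do not carry over. Pictures are saved under pics/ and viewed, and the job is handed in when it is done.

Besides the shell and the picture viewer there is one more tool, called after ">>>" by a JSON object that holds its "name" and its "arguments", one argument or row to a line. arm_command: Moves the arm, as the interface text tells. Its arguments: {"type":"object","properties":{"rows":{"type":"array","items":{"type":"object","properties":{"delta_rot":{"type":"array","items":{"type":"number"}},"xyz":{"type":"array","items":{"type":"number"}},"gripper":{"type":"number"}}}},"force":{"type":"number"}},"required":["rows"]}

```bash
ls; mkdir -p pics; cat > h.py <<'E'
import numpy as np, cv2
from workcell import bot, read_camera
def snap(n,f):
    c=read_camera(n); cv2.imwrite(f,cv2.cvtColor(c['pixels'],cv2.COLOR_RGB2BGR)); np.savez(''+n+'.npz',**c); return c
def pts(c):
    K=c['intrinsics'];T=np.linalg.inv(c['camera_from_world']);d=c['range_z']
    v,u=np.mgrid[0:480,0:640]
    x=(u-K[0,2])/K[0,0]*d; y=(v-K[1,2])/K[1,1]*d
    P=np.stack([x,-y,-d,np.ones_like(d)],-1)@T.T
    return P[...,:3]
E
python3 - <<'E'
from h import *
for n in ['scene','top']:
    c=snap(n,f'pics/{n}0.png'); print(c['intrinsics'],c['camera_from_world'],[k for k in c])
s=bot.read_state();print(s)
E
```

```text
pics
[[487.23945468   0.         320.07832418]
 [  0.         487.23945468 236.84289226]
 [  0.           0.           1.        ]] [[-0.16392406  0.9863246  -0.01710833  0.14437437]
 [-0.66729154 -0.09809541  0.7383084   0.27512375]
 [ 0.72653349  0.13244276  0.67424625 -1.14821665]
 [ 0.          0.          0.          1.        ]] ['pixels', 'range_z', 'intrinsics', 'camera_from_world']
[[486.90191418   0.         316.47337093]
 [  0.         486.90191418 246.96837325]
 [  0.           0.           1.        ]] [[ 9.06741401e-04 -9.99999515e-01  3.84500911e-04 -6.08747521e-02]
 [ 9.91032791e-01  9.49986208e-04  1.33615514e-01 -5.41419499e-01]
 [-1.33615814e-01  2.59898293e-04  9.91033171e-01 -6.85529611e-01]
 [ 0.00000000e+00  0.00000000e+00  0.00000000e+00  1.00000000e+00]] ['pixels', 'range_z', 'intrinsics', 'camera_from_world']
{'time': 0.1, 'q': array([-1.34191850e+00,  2.64698408e-01,  1.60526285e+00,  8.57479574e-06,
        1.27370960e+00, -3.69168631e-02]), 'joint_vel': array([-0.00156539, -0.00070227, -0.0055605 , -0.00017916,  0.00065562,
       -0.00107101]), 'joint_torque': array([ 1.41072407e-03, -5.16706002e+01, -3.68590629e+01, -2.10631094e-05,
        6.27318703e-03, -2.95318739e-05]), 'tool_pos': array([ 0.17714298, -0.650641  ,  0.23005893]), 'tcp_rot': array([-2.49514994,  1.90669375,  0.00250964]), 'wrist_force': array([0.03875359, 0.22880981, 0.54117038]), 'torque': array([ 0.06903175,  0.01170811, -0.03873726]), 'width': 1.001806226696411}
```

View pics/scene0.png

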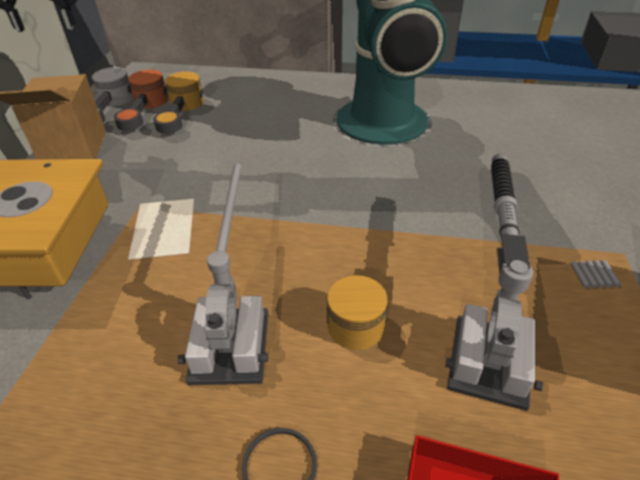

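View pics/top0.png

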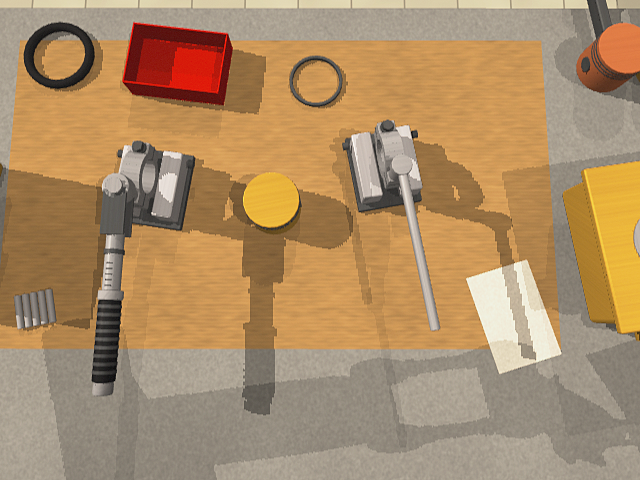

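The top view shows the torque wrench on the left: head at about (115,185), black grip at about (106,345). The slim bar is on the right, from (402,165) to (434,328). I'll measure the wrench next.

```bash
python3 - <<'E'
from h import *
c=dict(np.load('top.npz')); P=pts(c)
m=(P[...,2]>0.10)&(P[...,2]<0.17)&(c['range_z']>0)
n,l,st,ce=cv2.connectedComponentsWithStats(m.astype(np.uint8))
for i in range(1,n):
    if st[i,4]>60: print(i,st[i],ce[i],P[l==i].mean(0))
def ray(u,v,z):
    K=c['intrinsics'];T=np.linalg.inv(c['camera_from_world'])
    d=T[:3,:3]@np.array([(u-K[0,2])/K[0,0],-(v-K[1,2])/K[1,1],-1]);o=T[:3,3]
    return o+d*(z-o[2])/d[2]
# grip: per-row mid
for v in range(170,400,10):
    us=np.where(m[v,60:150])[0]+60
    if len(us): 
        u=us.mean(); print(v,us.min(),us.max(),ray(u,v,0.135).round(4), P[v,us,2].max().round(4))
print(P[180:190,110:120,2].round(3).mean(), ray(115,184,0.15))
E
```

```text
1 [ 379  119   61  211 2770] [408.16425993 209.03429603] [ 0.58096596 -0.17876717  0.13182436]
4 [  92  140   56  256 6251] [114.40105583 263.30971045] [0.50923869 0.19433712 0.13993886]
5 [ 581  160   59  174 6985] [617.51252684 235.356335  ] [ 0.5461507  -0.45346105  0.12372094]
170 122 142 [0.6294 0.1806 0.135 ] 0.1158
180 103 141 [0.6159 0.193  0.135 ] 0.1551
190 103 139 [0.6026 0.1941 0.135 ] 0.1545
200 102 134 [0.5893 0.1967 0.135 ] 0.1512
210 101 132 [0.5761 0.1979 0.135 ] 0.1517
220 101 131 [0.563  0.1978 0.135 ] 0.1511
230 100 131 [0.5499 0.1977 0.135 ] 0.1512
240 106 123 [0.5369 0.1983 0.135 ] 0.1469
250 104 124 [0.524  0.1982 0.135 ] 0.1478
260 104 121 [0.5112 0.1994 0.135 ] 0.1481
270 103 121 [0.4984 0.1993 0.135 ] 0.1478
280 102 120 [0.4857 0.2002 0.135 ] 0.1477
290 98 122 [0.4731 0.2004 0.135 ] 0.1503
300 98 120 [0.4605 0.2011 0.135 ] 0.1499
310 97 120 [0.448  0.2008 0.135 ] 0.1494
320 96 119 [0.4356 0.2013 0.135 ] 0.15
330 95 119 [0.4233 0.2012 0.135 ] 0.1521
340 95 118 [0.411  0.2011 0.135 ] 0.1516
350 94 117 [0.3988 0.2017 0.135 ] 0.1507
360 93 116 [0.3866 0.2022 0.135 ] 0.1489
370 92 116 [0.3745 0.2021 0.135 ] 0.1499
380 92 114 [0.3625 0.2026 0.135 ] 0.1496
390 92 112 [0.3505 0.2031 0.135 ] 0.1477
0.15911999999999998 [0.60653581 0.19539777 0.15      ]
```

```bash
python3 - <<'E'
from h import *
from scipy.spatial.transform import Rotation as R
s=bot.read_state(); M=R.from_rotvec(s['tcp_rot']).as_matrix(); print(M.round(3))
c=dict(np.load('top.npz')); P=pts(c)
print('can z',P[195:205,265:275,2].mean(), P[195:205,265:275].reshape(-1,3).mean(0))
# bolt hex/head circle height>0.155
m=(P[...,2]>0.1525)&(P[...,0]>.55)&(P[...,1]>.1)&(P[...,1]<.3)&(P[...,2]<.2); q=P[m]; print(m.sum(),q.mean(0),q.min(0),q.max(0))
m=(P[...,2]>0.1)&(P[...,2]<.17)&(P[...,0]<.53)&(P[...,1]>.12)&(P[...,1]<.3); q=P[m][:,:2]
print(cv2.fitLine(q.astype(np.float32),cv2.DIST_HUBER,0,.001,.001).ravel(), q.min(0),q.max(0))
E
```

```text
[[ 0.263 -0.965 -0.   ]
 [-0.965 -0.263  0.002]
 [-0.002 -0.    -1.   ]]
can z 0.06620447239168319 [0.60634158 0.00732236 0.06620447]
149 [0.60492845 0.19557208 0.15354774] [0.56597843 0.18204234 0.15251551] [0.61489294 0.20528024 0.15565125]
[ 0.9999102  -0.01340388  0.41294336  0.19619815] [0.34556937 0.18402996] [0.52980927 0.21486609]
```

>>> {"name": "arm_command", "arguments": {
  "rows": [
    {"xyz": [-0.045,0,0],"delta_rot": [0,0,0],"gripper": 0},
    {"xyz": [-0.045,0,0],"delta_rot": [0,0,0],"gripper": 0},
    {"xyz": [-0.045,0,0],"delta_rot": [0,0,0],"gripper": 0},
    {"xyz": [-0.045,0,0],"delta_rot": [0,0,0],"gripper": 0},
    {"xyz": [-0.04,0,0],"delta_rot": [0,0,0],"gripper": 0},
    {"xyz": [0,-0.045,0],"delta_rot": [0,0,-0.1],"gripper": 0},
    {"xyz": [0,-0.045,0],"delta_rot": [0,0,-0.1],"gripper": 0},
    {"xyz": [0,-0.045,0],"delta_rot": [0,0,-0.1],"gripper": 0},
    {"xyz": [0,-0.045,0],"delta_rot": [0,0,-0.1],"gripper": 0},
    {"xyz": [0,-0.045,0],"delta_rot": [0,0,-0.1],"gripper": 0}
  ],
  "force": 40
}}

```text
time: 1.1
tool_pos: [0.3198, -0.3379, 0.2311]
tcp_rot: [2.893, -1.225, 0.0]
wrist_force: [1.6, 0.1, 0.3]
width: -0.001
```

>>> {"name": "arm_command", "arguments": {
  "rows": [
    {"xyz": [0,-0.045,0],"delta_rot": [0,0,-0.1],"gripper": 0},
    {"xyz": [0,-0.045,0],"delta_rot": [0,0,-0.1],"gripper": 0},
    {"xyz": [0,-0.045,0],"delta_rot": [0,0,-0.1],"gripper": 0},
    {"xyz": [0,-0.045,0],"delta_rot": [0,0,-0.1],"gripper": 0},
    {"xyz": [0,-0.045,0],"delta_rot": [0,0,-0.1],"gripper": 0},
    {"xyz": [0,-0.045,0],"delta_rot": [0,0,-0.1],"gripper": 0},
    {"xyz": [0,-0.045,0],"delta_rot": [0,0,-0.1],"gripper": 0},
    {"xyz": [0,-0.045,0],"delta_rot": [0,0,-0.1],"gripper": 0},
    {"xyz": [0,-0.045,0],"delta_rot": [0,0,-0.1],"gripper": 0},
    {"xyz": [0,-0.035,0],"delta_rot": [0,0,-0.1],"gripper": 0}
  ]
}}

```text
time: 2.1
tool_pos: [0.4692, 0.0582, 0.2309]
tcp_rot: [-3.125, -0.314, 0.001]
wrist_force: [1.0, -0.5, 0.5]
width: -0.003
```

>>> {"name": "arm_command", "arguments": {
  "rows": [
    {"xyz": [0,0,0],"delta_rot": [0,0,-0.15],"gripper": 0},
    {"xyz": [0,0,0],"delta_rot": [0,0,-0.15],"gripper": 0},
    {"xyz": [0,0,0],"delta_rot": [0,0,-0.15],"gripper": 0},
    {"xyz": [0,0,0],"delta_rot": [0,0,-0.15],"gripper": 0},
    {"xyz": [0,0,0],"delta_rot": [0,0,-0.15],"gripper": 0},
    {"xyz": [0,0,0],"delta_rot": [0,0,-0.15],"gripper": 0},
    {"xyz": [0,0,0],"delta_rot": [0,0,-0.15],"gripper": 0},
    {"xyz": [0,0,0],"delta_rot": [0,0,-0.15],"gripper": 0},
    {"xyz": [0,0,0],"delta_rot": [0,0,-0.15],"gripper": 0},
    {"xyz": [0,0,0],"delta_rot": [0,0,0],"gripper": 0}
  ]
}}

```text
time: 3.1
tool_pos: [0.4691, 0.0558, 0.2308]
tcp_rot: [-2.249, -2.193, 0.001]
wrist_force: [-0.5, 0.0, 0.6]
width: 0.002
```

```bash
cat >> h.py <<'E'
from scipy.spatial.transform import Rotation as R
def st(b=(0.607,0.1966)):
    s=bot.read_state(); M=R.from_rotvec(s['tcp_rot']).as_matrix(); p=s['tool_pos']
    yaw=np.arctan2(M[1,0],M[0,0]); r=p[:2]-np.array(b)
    f=M.T@s['wrist_force']
    print('t',round(s['time'],2),'p',p.round(4),'yaw',round(yaw,3),'tilt',M[:,2].round(3),'ftool',f.round(2),'torq',s['torque'].round(2),'R',np.hypot(*r).round(4),'ang',(np.arctan2(r[1],-r[0])).round(4),'q',s['q'].round(2))
E
python3 -c "
from h import *
st()"
```

```text
t 3.1 p [0.4691 0.0558 0.2308] yaw 1.545 tilt [-0.001 -0.    -1.   ] ftool [ 0.02 -0.47 -0.63] torq [-0.05  0.05 -0.03] R 0.1971 ang -0.796 q [ 0.07 -0.13  2.02 -0.    1.25 -1.48]
```

>>> {"name": "arm_command", "arguments": {
  "rows": [
    {"xyz": [0.03,-0.027,0],"delta_rot": [0,0,0],"gripper": 0},
    {"xyz": [0.03,-0.027,0],"delta_rot": [0,0,0],"gripper": 0},
    {"xyz": [0.025,0,0.02],"delta_rot": [0,0,0],"gripper": 0},
    {"xyz": [0,0,0.04],"delta_rot": [0,0,0],"gripper": 0},
    {"xyz": [0,0,0.04],"delta_rot": [0,0,0],"gripper": 0},
    {"xyz": [0,0,0.02],"delta_rot": [0,0,0],"gripper": 0},
    {"xyz": [0,0,0],"delta_rot": [0,0,0],"gripper": 0},
    {"xyz": [0,0,0],"delta_rot": [0,0,0],"gripper": 0}
  ]
}}

```text
time: 3.9
tool_pos: [0.4177, 0.1422, 0.1114]
tcp_rot: [-2.252, -2.19, 0.001]
wrist_force: [0.2, -0.0, 0.1]
width: 0.003
```

```bash
python3 -c "
from h import *
st();snap('top','pics/top1.png')"
```

```text
t 3.9 p [0.4177 0.1422 0.1114] yaw 1.543 tilt [-0.001 -0.    -1.   ] ftool [-0.02  0.2  -0.13] torq [ 0.01 -0.01  0.03] R 0.197 ang -0.28 q [ 0.27 -0.07  2.21  0.    1.01 -1.27]
```

View pics/top1.png

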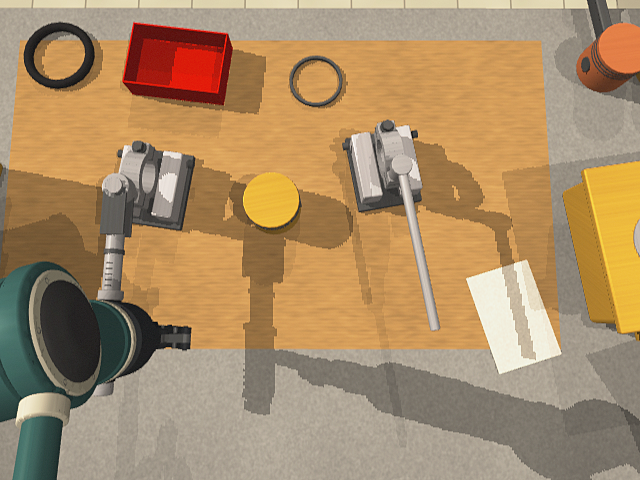

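The picture shows the wrist over the grip and the fingers beside it, while the head and tube at (100–135, 180–295) stay visible. Next I'll approach until contact.

>>> {"name": "arm_command", "arguments": {
  "rows": [
    {"xyz": [0.01,0,0],"delta_rot": [0,0,0],"gripper": 0},
    {"xyz": [0.008,0,0],"delta_rot": [0,0,0],"gripper": 0},
    {"xyz": [0.003,0,0],"delta_rot": [0,0,0],"gripper": 0},
    {"xyz": [0.003,0,0],"delta_rot": [0,0,0],"gripper": 0}
  ]
}}

```text
time: 4.35
tool_pos: [0.4188, 0.1669, 0.1119]
tcp_rot: [2.249, 2.193, 0.002]
wrist_force: [-0.2, -0.5, 0.5]
width: -0.003
```

```bash
python3 -c "
from h import *
st()"
```

```text
t 4.35 p [0.4188 0.1669 0.1119] yaw 1.546 tilt [ 0.001  0.    -1.   ] ftool [-0.54 -0.17 -0.54] torq [ 0.   -0.03  0.  ] R 0.1905 ang -0.1564 q [ 0.32 -0.06  2.19 -0.    1.01 -1.22]
```

>>> {"name": "arm_command", "arguments": {
  "rows": [
    {"xyz": [0.003,0,0],"delta_rot": [0,0,0],"gripper": 0},
    {"xyz": [0.003,0,0],"delta_rot": [0,0,0],"gripper": 0},
    {"xyz": [0.0,0,0],"delta_rot": [0,0,0],"gripper": 0}
  ]
}}

```text
time: 4.65
tool_pos: [0.4185, 0.1725, 0.1112]
tcp_rot: [-2.25, -2.193, 0.0]
wrist_force: [-0.4, -0.5, -0.5]
width: 0.001
```

```bash
python3 -c "
from h import *
st()"
```

```text
t 4.65 p [0.4185 0.1725 0.1112] yaw 1.545 tilt [-0.  0. -1.] ftool [-0.53 -0.35  0.46] torq [ 0.01 -0.03 -0.04] R 0.1901 ang -0.1273 q [ 0.34 -0.05  2.19  0.    1.01 -1.21]
```

>>> {"name": "arm_command", "arguments": {
  "rows": [
    {"xyz": [0.003,0,0],"delta_rot": [0,0,0],"gripper": 0},
    {"xyz": [0.003,0,0],"delta_rot": [0,0,0],"gripper": 0},
    {"xyz": [0.0,0,0],"delta_rot": [0,0,0],"gripper": 0}
  ]
}}

```text
time: 4.95
tool_pos: [0.4183, 0.1765, 0.1111]
tcp_rot: [2.248, 2.192, -0.005]
wrist_force: [-0.2, -6.4, 2.8]
width: -0.001
```

```bash
python3 -c "
from h import *
st()"
```

```text
t 4.95 p [0.4183 0.1765 0.1111] yaw 1.546 tilt [-0.001 -0.004 -1.   ] ftool [-6.39 -0.07 -2.77] torq [-1.    0.14  0.01] R 0.1898 ang -0.1059 q [ 0.35 -0.05  2.18 -0.    1.01 -1.2 ]
```

>>> {"name": "arm_command", "arguments": {
  "rows": [
    {"xyz": [0.0038,-0.0004,0],"delta_rot": [0,0,0.02],"gripper": 0},
    {"xyz": [0.0038,-0.0004,0],"delta_rot": [0,0,0.02],"gripper": 0},
    {"xyz": [0.0038,-0.0004,0],"delta_rot": [0,0,0.02],"gripper": 0},
    {"xyz": [0.0038,-0.0004,0],"delta_rot": [0,0,0.02],"gripper": 0},
    {"xyz": [0.0038,-0.0004,0],"delta_rot": [0,0,0.02],"gripper": 0},
    {"xyz": [0.0038,-0.0004,0],"delta_rot": [0,0,0.02],"gripper": 0}
  ]
}}

```text
time: 5.55
tool_pos: [0.4172, 0.1987, 0.1111]
tcp_rot: [2.376, 2.052, -0.008]
wrist_force: [-1.8, -9.8, 4.6]
width: 0.001
```

```bash
python3 -c "
from h import *
st()"
```

```text
t 5.55 p [0.4172 0.1987 0.1111] yaw 1.425 tilt [-0.002 -0.005 -1.   ] ftool [-10.02  -0.38  -4.51] torq [-1.32  0.33  0.02] R 0.1898 ang 0.0112 q [ 0.39 -0.03  2.16 -0.    1.01 -1.03]
```

>>> {"name": "arm_command", "arguments": {
  "rows": [
    {"xyz": [0.0038,-0.0004,0],"delta_rot": [0,0,0.02],"gripper": 0},
    {"xyz": [0.0038,-0.0004,0],"delta_rot": [0,0,0.02],"gripper": 0},
    {"xyz": [0.0038,-0.0004,0],"delta_rot": [0,0,0.02],"gripper": 0}
  ]
}}

```text
time: 5.85
tool_pos: [0.4177, 0.2101, 0.1111]
tcp_rot: [2.436, 1.98, -0.008]
wrist_force: [-2.3, -10.1, 5.4]
width: -0.003
```

```bash
python3 -c "
from h import *
st();snap('top','pics/top2.png')"
```

```text
t 5.85 p [0.4177 0.2101 0.1111] yaw 1.365 tilt [-0.003 -0.005 -1.   ] ftool [-10.39  -0.2   -5.38] torq [-1.35  0.36 -0.01] R 0.1898 ang 0.0712 q [ 0.42 -0.02  2.15 -0.    1.01 -0.95]
```

View pics/top2.png

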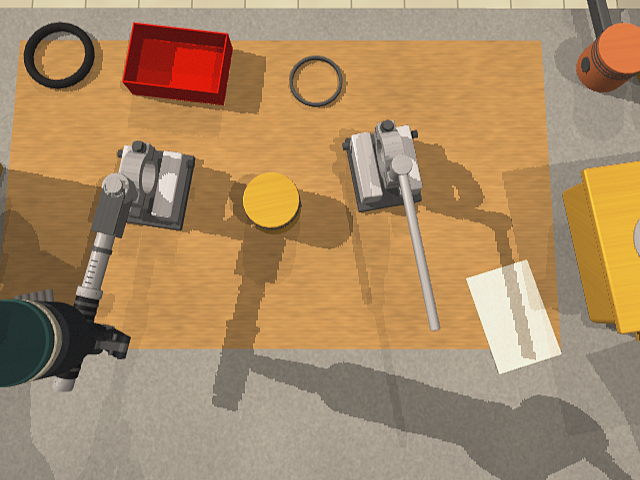

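The head and tube have turned together and are still straight, with the fork around (108,210) and the tube around (92,270). I'll add an angle measurement for the head and the tube.

```bash
cat >> h.py <<'E'
def ang(c):
    P=pts(c); K=c['intrinsics'];T=np.linalg.inv(c['camera_from_world'])
    m=(P[...,2]>0.125)&(P[...,2]<.165)&(P[...,1]>.1)&(P[...,1]<.4)&(c['range_z']>0)
    v,u=np.nonzero(m)
    d=np.stack([(u-K[0,2])/K[0,0],-(v-K[1,2])/K[1,1],-np.ones(len(u))],1)@T[:3,:3].T
    X=T[:3,3]+d*((0.135-T[2,3])/d[:,2])[:,None]
    r=X[:,:2]-np.array([0.607,0.1966]); rr=np.hypot(*r.T)
    t=np.arctan2(r[:,1],-r[:,0])
    ok=np.abs(t)<1.6
    for a,b in [(.03,.055),(.075,.10),(.085,.115)]:
        k=ok&(rr>a)&(rr<b); 
        if k.sum(): print('r',a,b,'n',k.sum(),'mean ang',t[k].mean().round(4),'med',np.median(t[k]).round(4))
E
python3 -c "
from h import *
for f in ['top']: ang(dict(np.load(f+'.npz')))"; ls
```

```text
r 0.03 0.055 n 524 mean ang 0.3178 med 0.3196
r 0.075 0.1 n 380 mean ang 0.2141 med 0.2142
r 0.085 0.115 n 449 mean ang 0.2153 med 0.2144
h.py
pics
scene.npz
top.npz
```

>>> {"name": "arm_command", "arguments": {
  "rows": [
    {"xyz": [0.0038,-0.0004,0],"delta_rot": [0,0,0.02],"gripper": 0},
    {"xyz": [0.0038,-0.0004,0],"delta_rot": [0,0,0.02],"gripper": 0},
    {"xyz": [0.0038,-0.0004,0],"delta_rot": [0,0,0.02],"gripper": 0}
  ]
}}

```text
time: 6.2
tool_pos: [0.4188, 0.2214, 0.111]
tcp_rot: [2.495, 1.906, -0.009]
wrist_force: [-3.7, -9.8, 6.8]
width: -0.003
```

```bash
python3 -c "
from h import *
st();ang(snap('top','pics/top3.png'))"
```

```text
t 6.2 p [0.4188 0.2214 0.111 ] yaw 1.305 tilt [-0.003 -0.005 -1.   ] ftool [-10.51  -0.98  -6.69] torq [-1.36  0.48  0.  ] R 0.1898 ang 0.1309 q [ 0.44 -0.    2.14 -0.    1.01 -0.87]
r 0.03 0.055 n 521 mean ang 0.384 med 0.3839
r 0.075 0.1 n 382 mean ang 0.2742 med 0.2733
r 0.085 0.115 n 454 mean ang 0.2744 med 0.2741
```

>>> {"name": "arm_command", "arguments": {
  "rows": [
    {"xyz": [0.0038,-0.0004,0],"delta_rot": [0,0,0.02],"gripper": 0},
    {"xyz": [0.0038,-0.0004,0],"delta_rot": [0,0,0.02],"gripper": 0},
    {"xyz": [0.0038,-0.0004,0],"delta_rot": [0,0,0.02],"gripper": 0}
  ]
}}

```text
time: 6.55
tool_pos: [0.4207, 0.2326, 0.111]
tcp_rot: [2.551, 1.83, -0.01]
wrist_force: [-4.4, -9.6, 7.6]
width: -0.002
```

```bash
python3 -c "
from h import *
st();ang(snap('top','pics/top4.png'))"
```

```text
t 6.55 p [0.4207 0.2326 0.111 ] yaw 1.245 tilt [-0.004 -0.005 -1.   ] ftool [-10.53  -1.16  -7.57] torq [-1.33  0.53 -0.  ] R 0.1897 ang 0.1907 q [ 0.46  0.01  2.13 -0.    1.01 -0.79]
r 0.03 0.055 n 521 mean ang 0.4417 med 0.4445
r 0.075 0.1 n 383 mean ang 0.3339 med 0.3337
r 0.085 0.115 n 452 mean ang 0.3357 med 0.3361
```

>>> {"name": "arm_command", "arguments": {
  "rows": [
    {"xyz": [0.0038,-0.0004,-0.0003],"delta_rot": [0,0,0.02],"gripper": 0},
    {"xyz": [0.0038,-0.0004,-0.0003],"delta_rot": [0,0,0.02],"gripper": 0},
    {"xyz": [0.0038,-0.0004,-0.0003],"delta_rot": [0,0,0.02],"gripper": 0}
  ]
}}

```text
time: 6.9
tool_pos: [0.4231, 0.2432, 0.1112]
tcp_rot: [2.604, 1.752, -0.011]
wrist_force: [-1.8, -10.4, 2.8]
width: -0.004
```

```bash
python3 -c "
from h import *
st();ang(snap('top','pics/top5.png'))"
```

```text
t 6.9 p [0.4231 0.2432 0.1112] yaw 1.185 tilt [-0.004 -0.006 -1.   ] ftool [-10.33   2.21  -2.76] torq [-1.5   0.42 -0.02] R 0.1897 ang 0.2481 q [ 0.47  0.02  2.11 -0.    1.01 -0.71]
r 0.03 0.055 n 522 mean ang 0.5007 med 0.5017
r 0.075 0.1 n 385 mean ang 0.3917 med 0.3914
r 0.085 0.115 n 449 mean ang 0.3928 med 0.3923
```

>>> {"name": "arm_command", "arguments": {
  "rows": [
    {"xyz": [0.0038,-0.0004,0],"delta_rot": [0,0,0.02],"gripper": 0},
    {"xyz": [0.0038,-0.0004,0],"delta_rot": [0,0,0.02],"gripper": 0},
    {"xyz": [0.0038,-0.0004,0],"delta_rot": [0,0,0.02],"gripper": 0}
  ]
}}

```text
time: 7.25
tool_pos: [0.4263, 0.2542, 0.1111]
tcp_rot: [2.656, 1.673, -0.012]
wrist_force: [-3.5, -9.2, 2.8]
width: 0.0
```

```bash
python3 -c "
from h import *
st();ang(snap('top','pics/top6.png'))"
```

```text
t 7.25 p [0.4263 0.2542 0.1111] yaw 1.124 tilt [-0.005 -0.006 -1.   ] ftool [-9.85  0.84 -2.69] torq [-1.27  0.49 -0.02] R 0.1897 ang 0.3087 q [ 0.49  0.04  2.1  -0.    1.01 -0.63]
r 0.03 0.055 n 499 mean ang 0.5464 med 0.5434
r 0.075 0.1 n 381 mean ang 0.4525 med 0.452
r 0.085 0.115 n 454 mean ang 0.4534 med 0.4533
```

>>> {"name": "arm_command", "arguments": {
  "rows": [
    {"xyz": [0.0038,-0.0004,0],"delta_rot": [0,0,0.02],"gripper": 0},
    {"xyz": [0.0038,-0.0004,0],"delta_rot": [0,0,0.02],"gripper": 0}
  ]
}}

```text
time: 7.5
tool_pos: [0.429, 0.2619, 0.1112]
tcp_rot: [2.689, 1.62, -0.01]
wrist_force: [-2.9, -6.7, 2.1]
width: 0.004
```

```bash
python3 -c "
from h import *
st();ang(snap('top','pics/top7.png'))"
```

```text
t 7.5 p [0.429  0.2619 0.1112] yaw 1.084 tilt [-0.005 -0.005 -1.   ] ftool [-7.32  0.61 -2.01] torq [-0.97  0.47 -0.03] R 0.1896 ang 0.3516 q [ 0.5   0.05  2.08 -0.    1.01 -0.58]
r 0.03 0.055 n 508 mean ang 0.538 med 0.5418
r 0.075 0.1 n 382 mean ang 0.4957 med 0.4957
r 0.085 0.115 n 452 mean ang 0.4969 med 0.4972
```

View pics/top7.png

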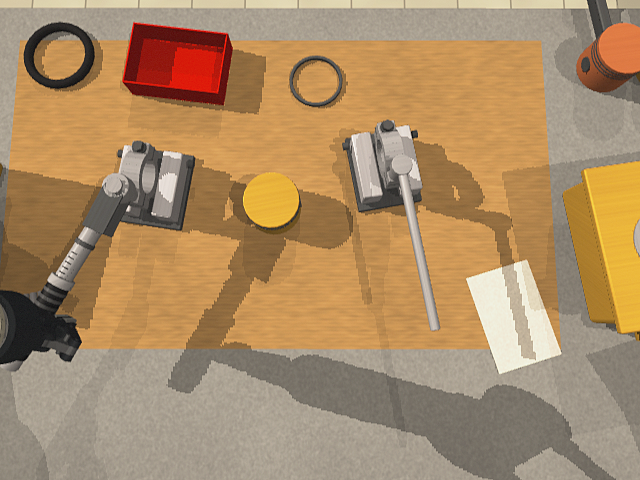

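It's breaking over. The force fell from 10.5 to 7.3 N, the head stopped at 0.54 and the tube carried on by about 0.06 rad. I'll complete the break-over but stay short of the 0.17 stop.

>>> {"name": "arm_command", "arguments": {
  "rows": [
    {"xyz": [0.0038,-0.0004,0],"delta_rot": [0,0,0.02],"gripper": 0},
    {"xyz": [0.0038,-0.0004,0],"delta_rot": [0,0,0.02],"gripper": 0},
    {"xyz": [0.0028,-0.0003,0],"delta_rot": [0,0,0.015],"gripper": 0}
  ]
}}

```text
time: 7.85
tool_pos: [0.4335, 0.2725, 0.1112]
tcp_rot: [2.734, 1.546, -0.007]
wrist_force: [-1.8, -3.7, 0.5]
width: 0.0
```

```bash
python3 -c "
from h import *
st();ang(snap('top','pics/top8.png'))"
```

```text
t 7.85 p [0.4335 0.2725 0.1112] yaw 1.029 tilt [-0.003 -0.003 -1.   ] ftool [-4.11  0.39 -0.44] torq [-0.55  0.31 -0.04] R 0.1894 ang 0.4126 q [ 0.51  0.07  2.07 -0.    1.01 -0.52]
r 0.03 0.055 n 520 mean ang 0.5238 med 0.5271
r 0.075 0.1 n 383 mean ang 0.5569 med 0.5574
r 0.085 0.115 n 450 mean ang 0.5598 med 0.5602
```

The break-over is clear: force is down to 4.1 N with the click at about 0.13 rad. Now I'll ease back along the arc.

>>> {"name": "arm_command", "arguments": {
  "rows": [
    {"xyz": [-0.0038,0.0005,0],"delta_rot": [0,0,-0.02],"gripper": 0},
    {"xyz": [-0.0038,0.0005,0],"delta_rot": [0,0,-0.02],"gripper": 0},
    {"xyz": [-0.0038,0.0005,0],"delta_rot": [0,0,-0.02],"gripper": 0},
    {"xyz": [-0.0038,0.0005,0],"delta_rot": [0,0,-0.02],"gripper": 0},
    {"xyz": [-0.0038,0.0005,0],"delta_rot": [0,0,-0.02],"gripper": 0},
    {"xyz": [-0.0038,0.0005,0],"delta_rot": [0,0,-0.02],"gripper": 0},
    {"xyz": [-0.0038,0.0005,0],"delta_rot": [0,0,-0.02],"gripper": 0},
    {"xyz": [-0.005,0,0],"delta_rot": [0,0,0],"gripper": 0},
    {"xyz": [-0.01,0,0],"delta_rot": [0,0,0],"gripper": 0},
    {"xyz": [-0.01,0,0],"delta_rot": [0,0,0],"gripper": 0},
    {"xyz": [-0.01,0,0],"delta_rot": [0,0,0],"gripper": 0}
  ]
}}

```text
time: 9.0
tool_pos: [0.412, 0.2161, 0.1125]
tcp_rot: [2.619, 1.735, 0.001]
wrist_force: [-0.1, 0.4, -0.5]
width: 0.0
```

```bash
python3 -c "
from h import *
st();ang(snap('top','pics/top9.png'))"
```

```text
t 9.0 p [0.412  0.2161 0.1125] yaw 1.17 tilt [ 0.001  0.001 -1.   ] ftool [ 0.31 -0.25  0.54] torq [-0.02 -0.02 -0.03] R 0.1959 ang 0.0999 q [ 0.43 -0.03  2.16  0.    1.01 -0.74]
r 0.03 0.055 n 512 mean ang 0.533 med 0.5342
r 0.075 0.1 n 384 mean ang 0.4177 med 0.4174
r 0.085 0.115 n 453 mean ang 0.4187 med 0.4196
```

View pics/top9.png

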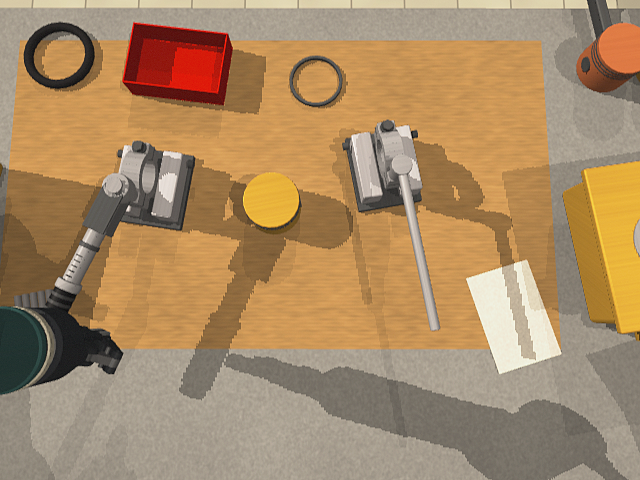

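The wrench is straight again: head minus tube is 0.115, against a baseline of about 0.11. The fingers are free. I'll lift clear.

>>> {"name": "arm_command", "arguments": {
  "rows": [
    {"xyz": [-0.02,0,0],"delta_rot": [0,0,0],"gripper": 0},
    {"xyz": [0,0,-0.04],"delta_rot": [0,0,0],"gripper": 0},
    {"xyz": [0,0,-0.04],"delta_rot": [0,0,0],"gripper": 0},
    {"xyz": [0,0,-0.03],"delta_rot": [0,0,0],"gripper": 0},
    {"xyz": [0,0,0],"delta_rot": [0,0,0],"gripper": 0},
    {"xyz": [0,0,0],"delta_rot": [0,0,0],"gripper": 0},
    {"xyz": [0,0,0],"delta_rot": [0,0,0],"gripper": 0}
  ]
}}

```text
time: 9.75
tool_pos: [0.4034, 0.1978, 0.2208]
tcp_rot: [-2.619, -1.734, 0.003]
wrist_force: [0.1, -0.4, -0.4]
width: 0.0
```

```bash
python3 -c "
from h import *
st();ang(snap('top','pics/top10.png'));snap('scene','pics/scene10.png');print(bot.finish_job())"
```

```text
t 9.75 p [0.4034 0.1978 0.2208] yaw 1.17 tilt [-0.002 -0.001 -1.   ] ftool [-0.34  0.28  0.4 ] torq [-0.05 -0.04  0.02] R 0.2036 ang 0.0059 q [ 0.4  -0.17  2.07  0.    1.24 -0.77]
r 0.03 0.055 n 527 mean ang 0.5212 med 0.5226
r 0.075 0.1 n 382 mean ang 0.4173 med 0.4171
r 0.085 0.115 n 451 mean ang 0.4186 med 0.4196
the job is handed in; nothing more can be done
None
```

View pics/scene10.png

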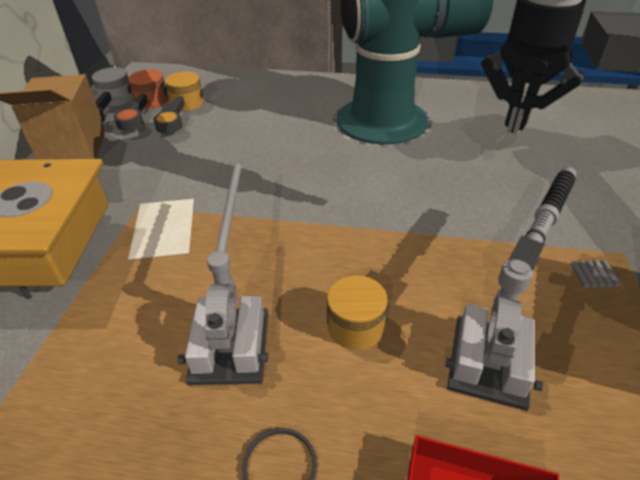

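The torque wrench clicked, and I stopped short of its hard stop, so the bolt should not be over-tightened. The job is handed in at about 10 s.

- **Push:** I pushed the grip clockwise with the closed fingers rather than gripping it. The force rose to about 10.5 N. It then fell to 7.3 N and 4.1 N while the head stood still, as it should when the wrench breaks over. I stopped at roughly 0.13 rad of break-over; the hard stop is at 0.17.
- **Bolt turn:** The bolt turned about 0.39 rad in all. That puts its starting turn at about 0.35, the top of the stated range.
- **Ease off:** I backed off along the same arc and lifted clear. The wrench sprang back straight and stayed there: head minus tube was 0.104 rad at the end, against a baseline of about 0.105 to 0.11.
- **Final state:** The force reading was near zero with the arm touching nothing. The slim bar looks unmoved in the last picture.

**Checks that disagreed:** The head angle I measured drifted by 0.01 to 0.02 rad once the tube stood askew. I put this down to the tube getting into the head's image mask. An upward force of up to 7.6 N built up at the contact partway through the push, and raising the tool slightly brought it down.

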